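Hole saws back into their case

ROBOT

A 6-joint arm with a two-finger parallel gripper is mounted at the origin on a cart in front of the work surface, level with it; the furniture and walls round the work are solid. World frame = base frame: x ahead of the robot, y to its left, z up, the work surface at z = 0. Lengths are in mm, angles in rad, forces in N, time in s.
With the tool pointing down it reaches from about 350 to 775 mm from the base axis. Payload 7.3 kg.
Tool frame: the origin (TCP) lies between the finger pads; the fingertips stand 8 mm ahead of it and the grasp point (between the pads) lies 11 mm behind it; y points along the fingers, z is the direction in which the jaws open and shut, and the axes are right-handed (so a half turn about y gives the same grasp; the last joint's range is limited). The gripper opens to 92 mm and grips with 3 to 60 N. Pads are 19 mm wide; open, the fingers measure 130 mm over their backs; the gripper's body (75 mm by 190 mm) begins 47 mm behind the grasp point.
Start: joints at [0.998, 0.342, 1.524, -0, 1.275, -0.146], TCP at [217.317, 477.93, 234.741] pointing down, gripper open.
Joint ranges: [-2.53, 2.53], [-0.77, 2.02], [0.04, 2.7], [-1, 4.14], [0.28, 2.66], [-3.11, 3.11]. Speed limits (rad/s): [2.57, 2.57, 3.14, 3.14, 3.14, 3.14].

INTERFACE

Orientations are given as [roll, pitch, yaw] about the fixed x, y, z axes, in that order (R = Rz(yaw) Ry(pitch) Rx(roll)).
In Python, from plant import bot, vision, job gives the robot as it stands. The module is installed in compiled form; this text tells all that it offers.
- The arm moves only by the tool arm_command, never from a script. Its argument "deltas" is a list of rows, each a list of 4 numbers: the shift along the tool's x, y, z in m, then the turn about the tool's y in degrees. In form: [[x, y, z, twist], ...]. A call has 1 to 5 rows; each row shifts and turns the commanded pose from where the row before left it, along the tool's axes as they then stand; what a row does not reach is not made up. A row lasts 1/10 s, in which the tool goes at most 50 mm and 8.59 degrees, less where a joint would pass 70% of its speed; a pose out of reach is approached as far as the arm can. A call is refused whole if a number of a shift passes 0.05 or a number of a turn 8.59, either way. A call with a gripper value outside its range is refused whole. "claw" is the closure in counts, from 0 (fully open) to 255 (shut), set as the call begins (left out, the last holds). The fingers move at their own pace and stop on an object; the grip force is fixed at half the most. Time passes only in rows, so rows that do not move let the fingers close. It gives the time, the measured TCP pose, the force and the opening at its end, in the units of the state.
- bot.get_obs(): the state, without advancing time (a new reading comes with each control period).
- vision.capture(name): name is "scene" or "top" or "wrist"; returns a dict with "img" (400x640x3 uint8, red, green, blue), "camera_matrix" (3x3 intrinsics, pixels), "world_to_cam" (4x4, takes a point from world to camera coordinates); the wrist camera has in their place "mount" (4x4, takes a point from camera to tool coordinates, whose origin is the TCP and whose axes are the tool frame's). Camera axes: x right, y down, z forward; pixel columns grow to the right and rows downward; lengths in mm; the calibration is good to about 2 mm. The wrist camera is an equidistant fisheye: a pixel r from the principal point sees the ray r / f radians off the axis. A picture is of the moment at which its call begins: read the wrist's pose just before it. There is no depth.
- job.close_job(): hands the job in, once; it reports no verdict.
Trained networks look in a picture, given as the dict that the camera call returned (one of the last four; its "shot" number tells which), for a name from the list of things; names that differ only in an ending like _2 or _b are one class to them, and where a whole thing is asked for, a point or a joint stands for the part that bears it (a point fixed in the world has none). Each returns a list of dicts, best first, with "confidence" (0 to 1); they miss things now and then, are a little off and sometimes report something else, mostly with a low value. They report only what shows in the picture. A call takes as long as a camera call.
- vision.find_in(picture, name): "xyz" ([x, y, z] in mm, in the coordinates of the camera as it stood for that picture, good to about 4 mm: the middle of the surface that is visible of it).
- vision.regions_of(picture, name): "mask" (400x640 bool, what is visible of it).
The state is a dict: "time": time; "joint_positions": joint angles; "dq": joint speeds; "tau": joint torques, N m; "tool_pos": TCP position; "tcp_rot": TCP orientation; "contact_force": force on the tool from outside, world axes, zero at the start; "moment": the same for the moment, N m; "grip_width": finger opening in mm.
Only numpy, scipy, OpenCV 4.12 (cv2) and the standard library are available. Lean on these libraries where they do the work, as an engineer would, in place of code of your own. Each camera call takes 0.05 s, during which the arm holds its last target. There are 200 camera calls.

TASK

Put the four hole saws away: take the two stacks apart without toppling any saw, and stand each saw, teeth down, fully home in the one bored block of the wooden case that fits its diameter. When all four are seated and nothing stands above the rim, close the lid completely and let go.

Things in the scene. Friction and masses are not known exactly. Their poses are not given: they have to be found in the camera images.
- saw48_mid (a point): largest hole saw: plain dark steel cup, 48 mm diameter, 50 mm tall, teeth down, flat back plate up; 220 g. The point is its centre, half-way up, z up along its axis. The saws start in two stacks of two, one standing on the other: the 48 and 40 mm saws are the lower ones, the 32 and 24 mm saws the upper; which upper one is on which lower one, and which stack is where, differs
- saw40_mid (a point): second largest hole saw, 40 mm diameter, 50 mm tall, 170 g; the point is its centre, half-way up. Grip each saw across its diameter, from above; being round they may be turned any way about their axis
- saw32_mid (a point): third hole saw, 32 mm diameter, 50 mm tall, 120 g; the point is its centre
- saw24_mid (a point): smallest hole saw, 24 mm diameter, 50 mm tall, 80 g; the point is its centre
- bore48 (a point): centre of the mouth of the bore for the 48 mm saw: 54 mm wide with a 3 mm chamfer, 20 mm deep, in the top face of a fixed plywood block 64 x 111 x 40 mm in the case. A seated saw stands 30 mm out of the block, its centre 5 mm above this point, its top 9 mm below the case's rim. Axes: z up, x from the case's front towards its hinge, y along the hinge (the case's long side)
- bore40 (a point): the same for the 40 mm saw: bore 46 mm wide, 20 mm deep. The four blocks lie two by two, bores 65 mm apart front to back, 112 mm side to side; which lies where differs. The case is a fixed pine box, outside 270 mm along y and 150 mm along x, rim 85 mm above the table, 39 mm above this point
- bore32 (a point): the same for the 32 mm saw: bore 38 mm wide, 20 mm deep. A saw that is not down in its bore stands above the rim and blocks the lid. The nearest walls along y are 69 mm from a bore's centre, but along x only about 30 mm, and the open lid stands behind: let the fingers close along y there
- bore24 (a point): the same for the 24 mm saw: bore 30 mm wide, 20 mm deep
- lid_lip (a point): middle of the free edge of the lid's lip (60 mm long, 6 mm thick, 12 mm beyond the front edge of the flat lid, 274 mm long, 10 mm thick). It moves with the lid. Its x axis points across the lid to the hinge, whose axis is 168 mm from the point along x and 5 mm along -z; y is along the hinge; z is the outward normal of the lid's outer face (up when shut), 5 mm beyond the point
- saw_case_lid (a joint): lid angle, rad: 0 shut flat on the rim, 1.57 upright, 1.83 leaning back on its stop. The hinge is stiff: the lid stays about where it is left and must be swung all the way down (a few N at the lip), for instance by pushing its outer face with the closed fingertips, first from behind, then from above

How it is judged:
By the outcome, as a careful person would: the job done as asked, in the order asked, and still so for the second after the job is handed in, with the robot touching nothing.
It also fails if it takes over 120 s, if anything falls off the work surface, if the arm or the gripper's body presses on something with over 40 N, if the wrist force passes 120 N, or if a joint passes its speed limit or range.

## Working session

There is one attempt and no reset: what is moved stays moved. The work goes in short steps, Python scripts to look and compute and a tool call to move; the robot and the scene stay as the last step left them, time stands still between calls to the robot, and variables do not carry over. Pictures are saved under pics/ and viewed, about 12 in all and at most 16, crops included, and the job is handed in when it is done.

Besides the shell and the picture viewer there is one more tool, called after ">>>" as name(argument=value, ...) on one line, values as JSON. arm_command: Moves the arm, as the interface text tells. Its arguments: {"type":"object","properties":{"deltas":{"type":"array","items":{"type":"array","items":{"type":"number"}}},"claw":{"type":"number"}},"required":["deltas"]}

```bash
mkdir -p pics; cat > h.py <<'E'
import numpy as np, cv2
from scipy.spatial.transform import Rotation as R
from plant import bot, vision, job
def tool():
    o=bot.get_obs(); return np.array(o['tool_pos']), R.from_euler('xyz',o['tcp_rot']).as_matrix(), o
def w(p,xyz):
    T=np.linalg.inv(p['world_to_cam']); return (T@np.r_[xyz,1])[:3]
def proj(p,X):
    c=p['world_to_cam']@np.r_[X,1]; u=p['camera_matrix']@c[:3]; return u[:2]/u[2]
def save(p,n): cv2.imwrite('pics/'+n+'.png',p['img'][:,:,::-1])
E
python3 - <<'E'
from h import *
P,M,o=tool(); print(P,M.round(3).tolist(),o['grip_width'],o['time'])
ims=[]
for n in('scene','top'):
    p=vision.capture(n); ims.append(p['img'])
    for k in('saw48_mid','saw40_mid','saw32_mid','saw24_mid','bore48','bore40','bore32','bore24','lid_lip'):
        try:
            for d in vision.find_in(p,k)[:2]:
                X=w(p,d['xyz']); print(n,k,X.round(0),round(d['confidence'],2),proj(p,X).round())
        except Exception as e: print(n,k,e)
    save(p,n+'0')
E
```

```text
[217.08545139 477.58054148 234.05439932] [[0.91, -0.001, 0.414], [-0.414, -0.001, 0.91], [-0.0, -1.0, -0.002]] 91.75415914826547 0.0
scene saw48_mid [537. -14.  43.] 0.68 [248. 252.]
scene saw40_mid [436.  -8.  33.] 0.78 [293. 277.]
scene saw32_mid [ 542. -323.  177.] 0.4 [317. 110.]
scene saw24_mid [541. -18.  90.] 0.73 [245. 235.]
scene bore48 [ 410. -331.   48.] 0.87 [369. 170.]
scene bore48 [ 472. -242.   45.] 0.7 [329. 186.]
scene bore40 [ 410. -331.   48.] 0.87 [369. 170.]
scene bore40 [ 472. -242.   45.] 0.7 [329. 186.]
scene bore32 [ 410. -331.   48.] 0.87 [369. 170.]
scene bore32 [ 472. -242.   45.] 0.7 [329. 186.]
scene bore24 [ 410. -331.   48.] 0.87 [369. 170.]
scene bore24 [ 472. -242.   45.] 0.7 [329. 186.]
scene lid_lip [ 545. -322.  172.] 0.73 [316. 112.]
top saw48_mid [541. -35.  49.] 0.92 [245. 164.]
top saw40_mid [440. -32.  50.] 0.55 [240. 212.]
top saw40_mid [ 516. -257.   44.] 0.16 [351. 179.]
top saw32_mid [452. -26.  98.] 0.6 [234. 202.]
top saw24_mid [546. -26.  97.] 0.53 [236. 156.]
top saw24_mid [ 465. -227.   45.] 0.23 [337. 203.]
top bore48 [ 404. -321.   47.] 0.92 [382. 233.]
top bore48 [ 514. -250.   40.] 0.87 [348. 180.]
top bore40 [ 404. -321.   47.] 0.92 [382. 233.]
top bore40 [ 514. -250.   40.] 0.87 [348. 180.]
top bore32 [ 404. -321.   47.] 0.92 [382. 233.]
top bore32 [ 514. -250.   40.] 0.87 [348. 180.]
top bore24 [ 404. -321.   47.] 0.92 [382. 233.]
top bore24 [ 514. -250.   40.] 0.87 [348. 180.]
top lid_lip [ 540. -342.  186.] 0.56 [406. 150.]
```

```bash
python3 -c "
import cv2
a=cv2.imread('pics/top0.png')[110:290,200:460]; cv2.imwrite('pics/topc.png',cv2.resize(a,None,fx=3,fy=3,interpolation=2))"
```

```text
(no output)
```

View pics/topc.png

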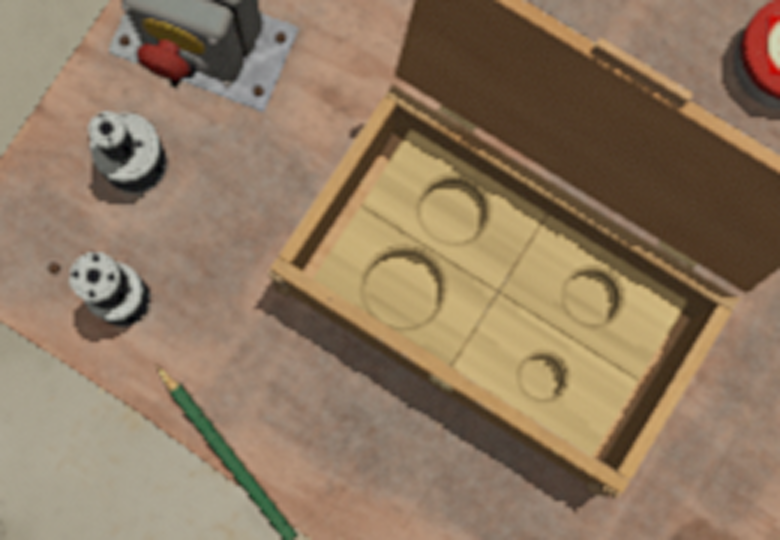

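View pics/scene0.png

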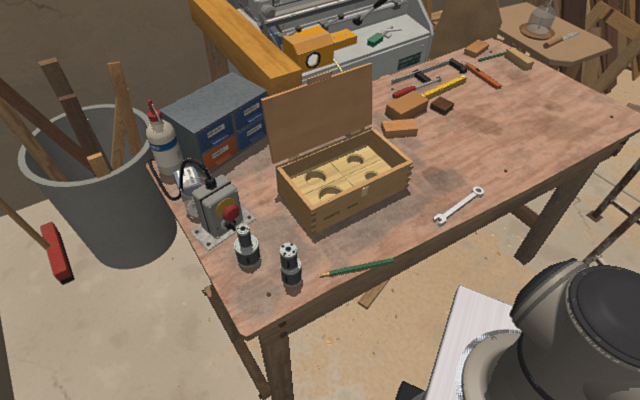

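The top view crop shows 24-on-48 (top at px 236,153), 32-on-40 (231,202). The bores are at 48: (334,206), 40: (351,180), 32: (397,209), 24: (381,236). A switch box stands just behind the 48 stack, and the lid is open.

```bash
cat >> h.py <<'E'
def ray(p,uv,z):
    T=np.linalg.inv(p['world_to_cam']); d=T[:3,:3]@np.linalg.inv(p['camera_matrix'])@np.r_[uv,1]; c=T[:3,3]
    return c+d*(z-c[2])/d[2]
E
python3 - <<'E'
from h import *
p=vision.capture('top')
g=lambda x,y:(200+x/3-.33,110+y/3-.33)
B={k:ray(p,g(*v),46) for k,v in dict(b48=(403,288),b40=(453,210),b32=(592,296),b24=(543,377)).items()}
for k,v in dict(s24=(107,128),s32=(93,275)).items(): print(k,ray(p,g(*v),100).round(1))
print('cam',np.linalg.inv(p['world_to_cam'])[:3,3])
for k,v in dict(rimFL=(280,270),rimFR=(615,487),rimBL=(395,97),rimBR=(728,305)).items(): print(k,ray(p,g(*v),85).round(1))
for k,v in dict(boxfront=(238,78),plate=(262,105),plateL=(110,45)).items(): print(k,ray(p,g(*v),10).round(1))
ids=list(B); src=np.array([[-32.5,56],[32.5,56],[32.5,-56],[-32.5,-56]]); dst=np.array([B[i][:2] for i in ids])
c=dst.mean(0); H=(src).T@(dst-c); U,S,V=np.linalg.svd(H); Rm=V.T@U.T
print('c',c,'yaw',np.degrees(np.arctan2(Rm[1,0],Rm[0,0])))
for i,s in zip(ids,src): print(i,B[i][:2].round(1),(c+Rm@s).round(1))
for n in('saw48_mid','saw40_mid','saw32_mid','saw24_mid'):
    m=vision.regions_of(p,n)
    for q in m[:2]:
        ys,xs=np.nonzero(q['mask']); print(n,q['confidence'],xs.min(),xs.max(),ys.min(),ys.max(),xs.mean(),ys.mean())
E
```

```text
s24 [551.5 -24.7 100. ]
s32 [454.  -21.1 100. ]
cam [ 324.44764458 -195.73011537  942.31673284]
rimFL [ 462.7 -140.2   85. ]
rimFR [ 327.8 -358.7   85. ]
rimBL [ 581.8 -213.    85. ]
rimBR [ 446.9 -433.    85. ]
boxfront [615.7 -99.8  10. ]
plate [ 595.8 -118.    10. ]
plateL [638.4  -5.1  10. ]
c [ 457.25181854 -286.62465463] yaw -31.111071987805182
b48 [ 458.6 -222.1] [ 458.4 -221.9]
b40 [ 513.9 -255.4] [ 514.  -255.5]
b32 [ 456.3 -351.1] [ 456.1 -351.4]
b24 [ 400.2 -317.9] [ 400.5 -317.8]
saw48_mid 0.62 230 255 148 174 244.67151162790697 162.67732558139534
saw48_mid 0.35 229 249 201 218 241.4972375690608 211.51381215469613
saw40_mid 0.21 223 241 194 212 232.43346007604563 203.0874524714829
saw40_mid 0.16 230 254 148 173 245.07911392405063 162.40189873417722
saw32_mid 0.53 224 241 195 211 232.5737704918033 202.90573770491804
saw24_mid 0.7 229 244 147 163 236.55223880597015 154.92039800995025
saw24_mid 0.52 223 242 194 212 232.62758620689655 203.17241379310346
```

>>> arm_command(deltas=[[0.01, 0, -0.005, 6.6], [0.035, 0, -0.02, 0], [0.038, 0, -0.022, 0], [0.038, 0, -0.022, 0], [0.038, 0, -0.022, 0]], claw=60)

```text
time: 1.75
tool_pos: [308.1, 317.3, 234.8]
tcp_rot: [-1.57, -0.0, -0.541]
contact_force: [0.6, -0.1, 0.1]
grip_width: 70.7
```

>>> arm_command(deltas=[[0.038, 0, -0.022, 0], [0.038, 0, -0.022, 0], [0.038, 0, -0.022, 0], [0.038, 0, -0.022, 0], [0.038, 0, -0.022, 0]])

```text
time: 2.25
tool_pos: [414.3, 124.8, 235.0]
tcp_rot: [-1.57, -0.001, -0.542]
contact_force: [0.5, 0.5, 0.9]
grip_width: 70.2
```

>>> arm_command(deltas=[[0.038, 0, -0.022, 0], [0.038, 0, -0.022, 0], [0.038, 0, -0.02, 0], [0.03, 0, -0.01, 0], [0, 0, 0, 0]])

```text
time: 2.75
tool_pos: [500.8, -14.3, 234.4]
tcp_rot: [-1.571, -0.001, -0.546]
contact_force: [-0.5, 0.5, 0.5]
grip_width: 70.6
```

```bash
cat >> h.py <<'E'
def wcap():
    P,M,o=tool(); p=vision.capture('wrist'); T=np.eye(4); T[:3,:3]=M; T[:3,3]=P
    p['c2w']=T@np.array(p['mount']); return p
def wray(p,uv,z):
    K=p['camera_matrix']; a=np.array([(uv[0]-K[0,2])/K[0,0],(uv[1]-K[1,2])/K[1,1]]); r=np.hypot(*a)
    d=np.r_[a/r*np.sin(r),np.cos(r)] if r>1e-9 else np.array([0,0,1.]); d=p['c2w'][:3,:3]@d; c=p['c2w'][:3,3]
    return c+d*(z-c[2])/d[2]
def wproj(p,X):
    q=np.linalg.inv(p['c2w'])@np.r_[X,1]; th=np.arctan2(np.hypot(q[0],q[1]),q[2]); K=p['camera_matrix']
    return np.array([K[0,2],K[1,2]])+K[0,0]*th*q[:2]/np.hypot(q[0],q[1])
def delta(X):  # world target -> tool axes shift in m
    P,M,o=tool(); return (M.T@(np.array(X)-P)/1000).round(4)
E
python3 - <<'E'
from h import *
p=wcap(); save(p,'w1'); print(p['c2w'].round(2).tolist()); print(p['camera_matrix'])
for n in('saw48_mid','saw40_mid','saw32_mid','saw24_mid'):
    for d in vision.find_in(p,n)[:2]:
        X=(p['c2w']@np.r_[d['xyz'],1])[:3]; print(n,X.round(),round(d['confidence'],2),wproj(p,X).round())
E
```

```text
[[0.52, 0.82, 0.25, 434.0], [0.85, -0.5, -0.15, 26.28], [0.0, 0.29, -0.96, 385.37], [0.0, 0.0, 0.0, 1.0]]
[[309.70691629   0.         316.71521348]
 [  0.         309.70691629 199.97356418]
 [  0.           0.           1.        ]]
saw48_mid [536. -20.  48.] 0.77 [328. 209.]
saw48_mid [540. -21. 101.] 0.53 [331. 229.]
saw40_mid [435. -10.  54.] 0.48 [288. 128.]
saw32_mid [453. -17. 106.] 0.94 [286. 152.]
saw24_mid [541. -22. 103.] 0.9 [331. 231.]
```

View pics/w1.png

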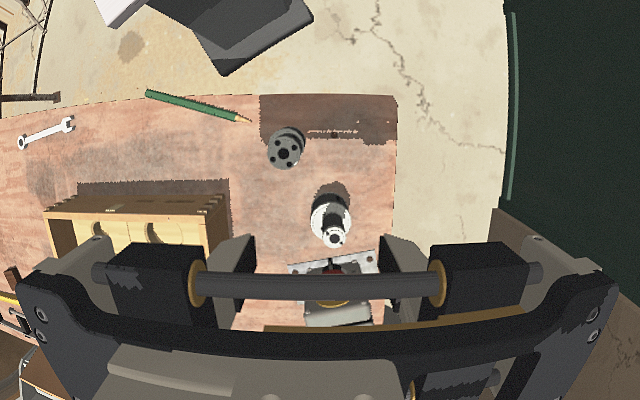

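```bash
python3 - <<'E'
from h import *
p=wcap()
for n,uv in dict(s24=(333.5,238),s32=(284.5,153.5)).items():
    X=wray(p,uv,100); print(n,X.round(1)); 
for n in('saw24_mid','saw32_mid','saw48_mid','saw40_mid'):
    for q in vision.regions_of(p,n)[:1]:
        ys,xs=np.nonzero(q['mask']); print(n,q['confidence'],xs.min(),xs.max(),ys.min(),ys.max())
for X in([546,-25,100],[546,-25,50],[451,-21,100]):print(X,wproj(p,X).round(1))
print(delta([546,-25,130]))
E
```

```text
s24 [547.3 -19.7 100. ]
s32 [450.2 -16.2 100. ]
saw24_mid 0.59 320 343 215 250
saw32_mid 0.82 265 299 137 173
saw48_mid 0.68 308 348 196 241
saw40_mid 0.84 267 303 130 150
[546, -25, 100] [328.4 239.5]
[546, -25, 50] [326.8 222. ]
[451, -21, 100] [280.6 156.9]
[0.048 0.105 0.012]
```

```bash
python3 -c "
import cv2
a=cv2.imread('pics/w1.png')[120:260,250:380]; cv2.imwrite('pics/w1c.png',cv2.resize(a,None,fx=4,fy=4,interpolation=2))"
```

```text
(no output)
```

View pics/w1c.png

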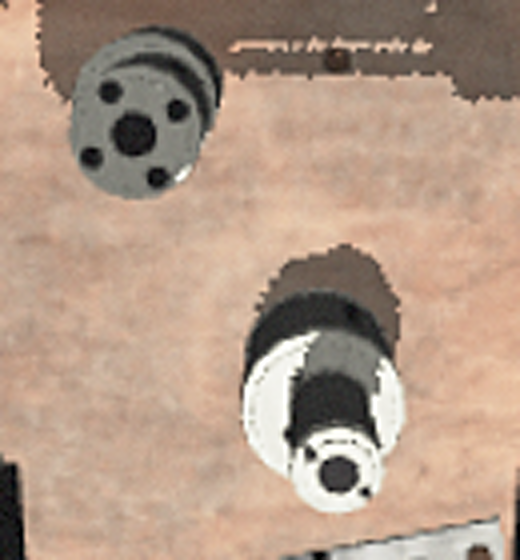

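The wrist picture shows the 24 saw's hub at (335,238), the 32's at (283,153), and the fingers to either side. I'm moving above the 24 for a closer look.

>>> arm_command(deltas=[[0.025, 0.03, 0.008, 0], [0.022, 0.04, 0.008, 0], [0, 0.034, 0, 0], [0, 0, 0, 0]])

```text
time: 3.65
tool_pos: [544.5, -21.1, 126.3]
tcp_rot: [-1.574, 0.009, -0.542]
contact_force: [0.0, -0.4, -0.1]
grip_width: 70.1
```

```bash
python3 - <<'E'
from h import *
p=wcap(); save(p,'w2')
for X in([547,-22,100],): print(X,wproj(p,X).round(1))
m=vision.regions_of(p,'saw24_mid')
for q in m[:1]:
    ys,xs=np.nonzero(q['mask']); print(xs.min(),xs.max(),ys.min(),ys.max())
P,M,o=tool(); print(P)
a=cv2.resize(p['img'][150:350,200:460,::-1],None,fx=3,fy=3,interpolation=2); cv2.imwrite('pics/w2c.png',a)
E
```

```text
[547, -22, 100] [317.4 242.8]
299 336 208 264
[547.23873875 -21.50098407 131.17595806]
```

View pics/w2c.png

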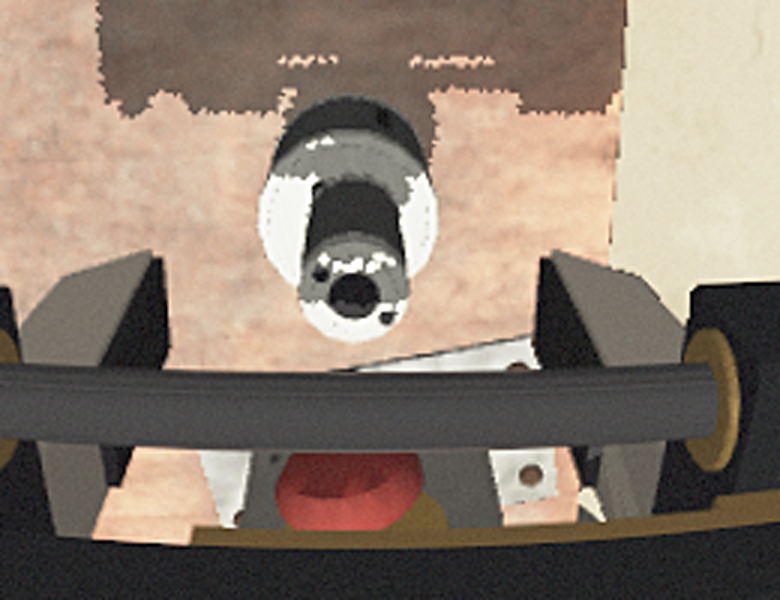

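The hub sits at crop (354,294), midway between the fingers (165..540) and 3 mm further in x. I'm going down to grip.

>>> arm_command(deltas=[[0.003, 0.025, 0, 0], [0, 0.024, 0, 0], [0, 0, 0, 0], [0, 0, 0, 0]])

```text
time: 4.15
tool_pos: [550.8, -23.3, 83.9]
tcp_rot: [-1.57, -0.002, -0.542]
contact_force: [-0.4, -0.7, 0.5]
grip_width: 69.9
```

>>> arm_command(deltas=[[0, 0, 0, 0], [0, 0, 0, 0], [0, 0, 0, 0], [0, 0, 0, 0], [0, 0, 0, 0]], claw=255)

```text
time: 4.65
tool_pos: [550.0, -23.3, 81.9]
tcp_rot: [-1.571, -0.0, -0.542]
contact_force: [-0.5, -0.4, -0.8]
grip_width: 35.0
```

>>> arm_command(deltas=[[0, 0, 0, 0], [0, 0, 0, 0], [0, 0, 0, 0]])

```text
time: 4.95
tool_pos: [549.9, -23.3, 81.7]
tcp_rot: [-1.571, 0.0, -0.542]
contact_force: [0.9, 0.7, 0.1]
grip_width: 22.4
```

>>> arm_command(deltas=[[0, -0.01, 0, 0], [0, -0.02, 0, 0], [0, -0.04, 0, 0], [0, -0.04, 0, 0], [0, 0, 0, 0]])

```text
time: 5.45
tool_pos: [552.9, -23.7, 198.1]
tcp_rot: [-1.567, -0.011, -0.542]
contact_force: [0.8, -0.7, -0.8]
grip_width: 22.1
```

```bash
python3 - <<'E'
from h import *
p=wcap(); P,M,o=tool(); print(P,o['grip_width'],o['contact_force'])
a=cv2.resize(p['img'][150:350,200:460,::-1],None,fx=3,fy=3,interpolation=2); cv2.imwrite('pics/w3c.png',a)
for b in([400.5,-317.8],[456.1,-351.4],[458.4,-221.9],[514,-255.5]): print(b,delta(b+[190]))
E
```

```text
[551.44617917 -23.51367156 195.08394005] 22.517544579394055 [ 0.1565642  -0.21408428 -1.57457809]
[400.5, -317.8] [ 0.0224  0.0044 -0.33  ]
[456.1, -351.4] [ 0.0874  0.0048 -0.3301]
[458.4, -221.9] [ 0.0226  0.0047 -0.218 ]
[514, -255.5] [ 0.0875  0.0051 -0.2181]
```

View pics/w3c.png

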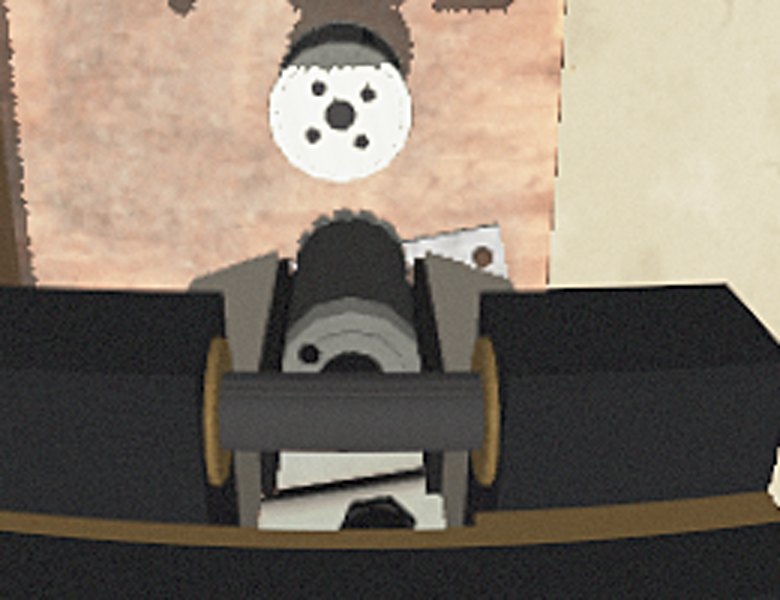

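```bash
python3 - <<'E'
from h import *
p=wcap(); P,M,o=tool(); 
X=wray(p,(317.3,271.5),P[2]+18); print('held offset tool', (M.T@(X-P)).round(1))
print('48:',wray(p,(313,187.7),50).round(1), 'P',P)
E
```

```text
held offset tool [  0.6 -18.    0.8]
48: [548.5 -25.4  50. ] P [550.22195871 -23.31971194 192.90619027]
```

>>> arm_command(deltas=[[0.004, 0, -0.03, 0], [0.004, 0, -0.04, 0], [0.004, 0, -0.04, 0], [0.004, 0, -0.04, 0], [0.004, 0, -0.04, 0]])

```text
time: 6.05
tool_pos: [467.4, -197.1, 190.2]
tcp_rot: [-1.571, 0.003, -0.542]
contact_force: [-0.4, -0.6, -0.4]
grip_width: 22.7
```

>>> arm_command(deltas=[[0.002, 0, -0.04, 0], [0, 0.02, -0.04, 0], [0, 0.02, -0.04, 0], [0, 0, -0.02, 0], [0, 0, 0, 0]])

```text
time: 6.55
tool_pos: [396.3, -318.6, 149.6]
tcp_rot: [-1.57, 0.004, -0.546]
contact_force: [0.2, 0.1, -0.9]
grip_width: 22.4
```

```bash
python3 - <<'E'
from h import *
p=wcap(); P,M,o=tool(); print(P,o['grip_width'])
for b in([400.5,-317.8,46],[456.1,-351.4,46],[458.4,-221.9,46],[514,-255.5,46]): print(b,wproj(p,b).round(1))
print(delta([400.5,-317.8,130]))
a=cv2.resize(p['img'][100:350,150:550,::-1],None,fx=2,fy=2,interpolation=2); cv2.imwrite('pics/w4c.png',a)
E
```

```text
[ 397.34335306 -317.5099395   150.21431888] 22.254263301508555
[400.5, -317.8, 46] [319.8 206.4]
[456.1, -351.4, 46] [319.7 272.2]
[458.4, -221.9, 46] [442.2 205.7]
[514, -255.5, 46] [433.1 268.5]
[0.0029 0.0202 0.0014]
```

View pics/w4c.png

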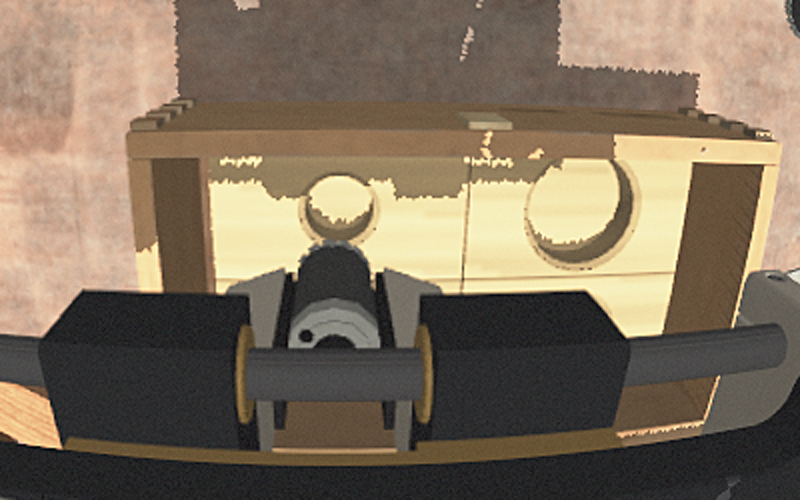

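The picture shows the bore for 24 at crop (339,208) and 48 at (582,214), both within 2 px of the prediction. I'm lowering the 24 saw.

>>> arm_command(deltas=[[0.002, 0.02, 0.001, 0], [0, 0.02, 0, 0], [0, 0.02, 0, 0], [0, 0.008, 0, 0], [0, 0, 0, 0]])

```text
time: 7.1
tool_pos: [400.7, -316.1, 82.7]
tcp_rot: [-1.57, 0.003, -0.541]
contact_force: [0.8, 0.2, -1.6]
grip_width: 22.6
```

```bash
python3 - <<'E'
from h import *
P,M,o=tool(); print(P,o['contact_force'],delta([400.3,-318,58]))
E
```

```text
[ 400.69003008 -316.10231452   82.65691905] [ 0.76966618  0.15246781 -1.57243887] [ 0.0007  0.0247 -0.0019]
```

>>> arm_command(deltas=[[0, 0.008, -0.002, 0], [0, 0.008, 0, 0], [0, 0.006, 0, 0], [0, 0, 0, 0]])

```text
time: 7.5
tool_pos: [399.4, -318.9, 61.0]
tcp_rot: [-1.57, 0.001, -0.542]
contact_force: [0.3, 1.0, -1.2]
grip_width: 22.4
```

>>> arm_command(deltas=[[0, 0.003, 0, 0], [0, 0, 0, 0]])

```text
time: 7.7
tool_pos: [399.7, -319.2, 58.6]
tcp_rot: [-1.571, 0.0, -0.542]
contact_force: [0.5, 0.1, -1.8]
grip_width: 22.4
```

>>> arm_command(deltas=[[0, 0, 0, 0], [0, 0, 0, 0], [0, 0, 0, 0], [0, 0, 0, 0]], claw=140)

```text
time: 8.1
tool_pos: [399.8, -319.3, 58.9]
tcp_rot: [-1.571, -0.0, -0.542]
contact_force: [0.1, -0.7, -0.1]
grip_width: 40.6
```

>>> arm_command(deltas=[[0, -0.02, 0, 0], [0, -0.04, 0, 0], [-0.014, -0.03, 0.038, 0], [-0.014, 0, 0.038, 0], [-0.014, 0, 0.038, 0]])

```text
time: 8.6
tool_pos: [423.0, -199.5, 149.7]
tcp_rot: [-1.571, -0.003, -0.543]
contact_force: [0.3, 0.7, -0.2]
grip_width: 41.2
```

>>> arm_command(deltas=[[-0.014, 0, 0.038, 0], [-0.014, 0, 0.038, 0], [-0.014, 0, 0.038, 0], [-0.014, 0, 0.038, 0], [-0.008, 0.01, 0.02, 0]], claw=60)

```text
time: 9.1
tool_pos: [457.4, -17.4, 139.5]
tcp_rot: [-1.569, -0.003, -0.54]
contact_force: [1.0, -0.2, 0.7]
grip_width: 69.8
```

>>> arm_command(deltas=[[0, 0, 0, 0], [0, 0, 0, 0]])

```text
time: 9.3
tool_pos: [456.3, -19.9, 138.5]
tcp_rot: [-1.571, 0.0, -0.541]
contact_force: [-0.5, -0.6, 0.3]
grip_width: 70.3
```

```bash
python3 - <<'E'
from h import *
p=wcap(); P,M,o=tool(); print(P,o['grip_width'],wproj(p,[453,-20,100]))
a=cv2.resize(p['img'][130:350,200:460,::-1],None,fx=2.5,fy=2.5,interpolation=2); cv2.imwrite('pics/w5c.png',a)
E
```

```text
[456.47886154 -20.52066791 138.68896391] 69.91611423922517 [313.87624136 227.2471161 ]
```

View pics/w5c.png

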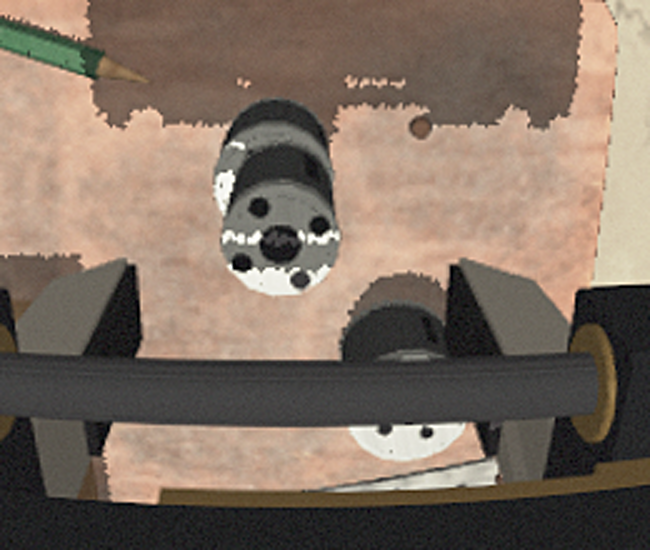

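The 32's hub is at crop (280,243), about 3 mm to −z and −3 mm in x of the gripper axis. I'll correct that and grip.

>>> arm_command(deltas=[[-0.003, 0.016, -0.003, 0], [0, 0.02, 0, 0], [0, 0.02, 0, 0], [0, 0, 0, 0], [0, 0, 0, 0]])

```text
time: 9.85
tool_pos: [452.5, -21.9, 82.9]
tcp_rot: [-1.571, 0.0, -0.544]
contact_force: [0.8, 0.1, -0.0]
grip_width: 70.1
```

>>> arm_command(deltas=[[0, 0, 0, 0], [0, 0, 0, 0], [0, 0, 0, 0], [0, 0, 0, 0], [0, 0, 0, 0]], claw=255)

```text
time: 10.35
tool_pos: [452.4, -20.8, 82.7]
tcp_rot: [-1.571, -0.0, -0.542]
contact_force: [-0.2, -0.6, 0.8]
grip_width: 35.0
```

>>> arm_command(deltas=[[0, 0, 0, 0], [0, 0, 0, 0]])

```text
time: 10.55
tool_pos: [452.4, -20.8, 82.6]
tcp_rot: [-1.571, -0.0, -0.542]
contact_force: [-0.3, -0.1, 2.3]
grip_width: 30.2
```

>>> arm_command(deltas=[[0, -0.01, 0, 0], [0, -0.02, 0, 0], [0, -0.03, 0, 0], [0, 0, 0, 0], [0, 0, 0, 0]])

```text
time: 11.05
tool_pos: [452.5, -20.9, 143.1]
tcp_rot: [-1.57, -0.001, -0.542]
contact_force: [0.3, -0.0, -0.7]
grip_width: 30.8
```

```bash
python3 - <<'E'
from h import *
p=wcap(); P,M,o=tool(); print(P,o['grip_width'],delta([456.1,-351.4,150]))
a=cv2.resize(p['img'][100:350,200:460,::-1],None,fx=2.4,fy=2.4,interpolation=2); cv2.imwrite('pics/w6c.png',a)
E
```

```text
[451.90033554 -20.79349367 142.28202776] 30.533287612429856 [ 0.1741 -0.0078 -0.2811]
```

View pics/w6c.png

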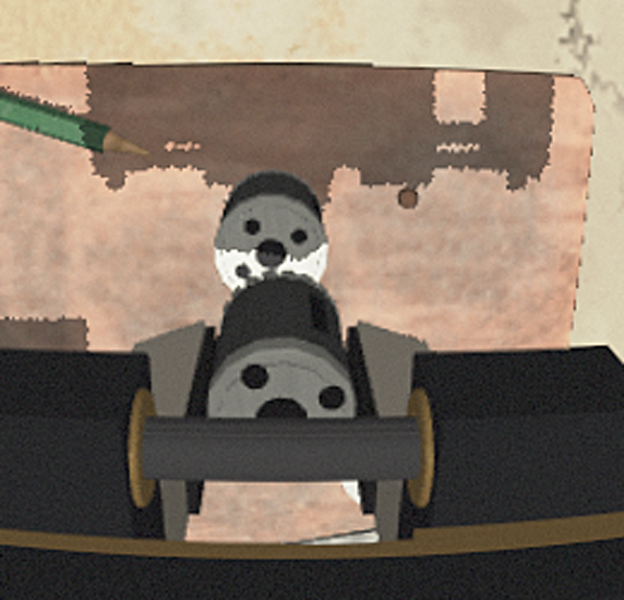

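```bash
python3 - <<'E'
from h import *
p=wcap(); P,M,o=tool()
print('40',wray(p,(312.5,205.4),50).round(1),'held',(M.T@(wray(p,(317.5,271.7),P[2]+18)-P)).round(1))
E
```

```text
40 [449.4 -23.2  50. ] held [ -1.1 -18.    0.5]
```

>>> arm_command(deltas=[[0.014, -0.008, -0.021, 0], [0.022, 0, -0.036, 0], [0.022, 0, -0.036, 0], [0.022, 0, -0.036, 0], [0.022, 0, -0.036, 0]])

```text
time: 11.65
tool_pos: [453.8, -216.1, 149.3]
tcp_rot: [-1.571, 0.002, -0.542]
contact_force: [1.1, -0.2, -1.5]
grip_width: 30.3
```

>>> arm_command(deltas=[[0.022, 0, -0.036, 0], [0.022, 0, -0.036, 0], [0.018, 0, -0.03, 0], [0.01, 0, -0.014, 0], [0, 0, 0, 0]])

```text
time: 12.15
tool_pos: [455.6, -353.4, 148.7]
tcp_rot: [-1.571, 0.002, -0.545]
contact_force: [0.3, -0.2, -1.0]
grip_width: 30.0
```

>>> arm_command(deltas=[[0, 0, 0, 0]])

```text
time: 12.25
tool_pos: [455.8, -350.6, 149.1]
tcp_rot: [-1.57, 0.003, -0.543]
contact_force: [-0.3, 1.0, -1.6]
grip_width: 30.2
```

```bash
python3 - <<'E'
from h import *
P,M,o=tool(); print(P,o['contact_force'],delta([456.1,-351.4,58]))
E
```

```text
[ 455.76703269 -350.60720625  149.06381329] [-0.28032867  1.02270879 -1.61054647] [ 0.001   0.0911 -0.0006]
```

>>> arm_command(deltas=[[0.001, 0.025, 0, 0], [0, 0.025, 0, 0], [0, 0.015, 0, 0], [0, 0.006, 0, 0], [0, 0, 0, 0]])

```text
time: 12.75
tool_pos: [457.1, -350.5, 78.7]
tcp_rot: [-1.57, 0.002, -0.541]
contact_force: [-0.8, -0.8, -1.1]
grip_width: 30.3
```

>>> arm_command(deltas=[[0, 0.008, 0, 0], [0, 0.008, 0, 0], [0, 0.002, 0, 0], [0, 0, 0, 0]])

```text
time: 13.15
tool_pos: [457.1, -351.7, 61.1]
tcp_rot: [-1.571, 0.001, -0.542]
contact_force: [-0.5, -0.4, -0.7]
grip_width: 30.4
```

>>> arm_command(deltas=[[0, 0.001, 0, 0], [0, 0, 0, 0], [0, 0, 0, 0], [0, 0, 0, 0], [0, -0.01, 0, 0]], claw=118)

```text
time: 13.65
tool_pos: [456.6, -351.3, 69.8]
tcp_rot: [-1.57, 0.002, -0.542]
contact_force: [0.3, 0.3, 0.3]
grip_width: 49.1
```

>>> arm_command(deltas=[[0, -0.02, 0, 0], [0, -0.04, 0, 0], [-0.01, -0.01, 0.038, 0], [-0.01, 0, 0.038, 0], [-0.01, 0, 0.038, 0]])

```text
time: 14.15
tool_pos: [490.9, -238.0, 142.0]
tcp_rot: [-1.571, -0.002, -0.543]
contact_force: [0.1, 0.7, -0.2]
grip_width: 49.2
```

>>> arm_command(deltas=[[-0.01, 0, 0.038, 0], [-0.01, 0, 0.038, 0], [-0.01, 0, 0.038, 0], [-0.01, 0, 0.038, 0], [-0.01, 0.01, 0.038, 0]], claw=20)

```text
time: 14.65
tool_pos: [546.9, -48.8, 132.6]
tcp_rot: [-1.569, -0.004, -0.542]
contact_force: [0.7, -0.5, 0.4]
grip_width: 82.6
```

>>> arm_command(deltas=[[-0.01, 0.01, 0.022, 0], [0, 0.01, 0, 0], [0, 0, 0, 0], [0, 0, 0, 0]])

```text
time: 15.05
tool_pos: [548.4, -27.1, 110.9]
tcp_rot: [-1.571, -0.0, -0.543]
contact_force: [-0.3, -0.0, 0.3]
grip_width: 84.7
```

```bash
python3 - <<'E'
from h import *
p=wcap(); P,M,o=tool(); print(P,o['grip_width'],wproj(p,[548.5,-25.4,50]),delta([548.5,-25.4,100]))
a=cv2.resize(p['img'][130:350,200:460,::-1],None,fx=2.5,fy=2.5,interpolation=2); cv2.imwrite('pics/w7c.png',a)
E
```

```text
[548.56539458 -27.36147635 111.11189656] 84.68845851256879 [318.70207606 218.47177849] [-0.0011  0.0111  0.0016]
```

View pics/w7c.png

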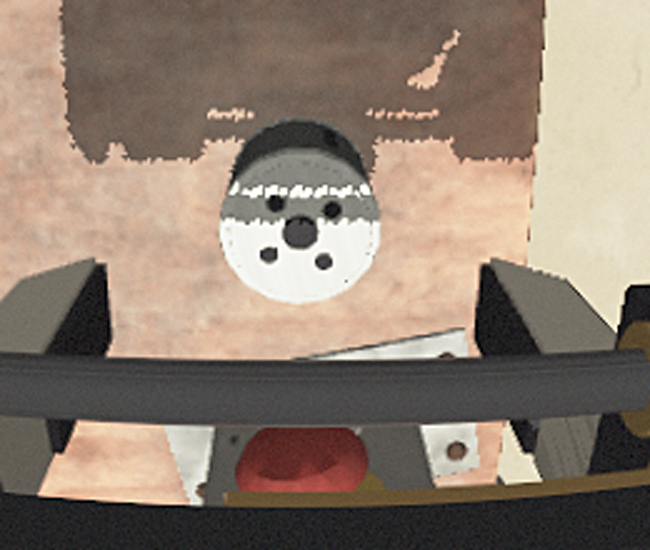

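```bash
python3 - <<'E'
from h import *
p=wcap(); P,M,o=tool(); s=vision.capture('scene')
for z in(20,40,60,80,100):
    a=wray(p,(320,303),z); print(z,a.round(),'in tool x',(M.T@(a-P))[0].round(),'scene',proj(s,a).round())
E
```

```text
20 [632. -74.  20.] in tool x 96.0 scene [227. 221.]
40 [620. -67.  40.] in tool x 81.0 scene [229. 219.]
60 [607. -60.  60.] in tool x 67.0 scene [230. 218.]
80 [595. -53.  80.] in tool x 53.0 scene [232. 216.]
100 [583. -45. 100.] in tool x 38.0 scene [234. 214.]
```

The 48's hub is at crop (300,233), about 2 mm to +x and 2 mm to +z. The button is at least 53 mm ahead, clear of the body's 37 mm. I'm descending.

>>> arm_command(deltas=[[0.002, 0.02, 0.002, 0], [0, 0.025, 0, 0], [0, 0.02, 0, 0], [0, 0.014, 0, 0], [0, 0, 0, 0]])

```text
time: 15.7
tool_pos: [550.0, -26.1, 30.1]
tcp_rot: [-1.572, 0.003, -0.543]
contact_force: [-0.5, -0.2, -0.3]
grip_width: 84.7
```

>>> arm_command(deltas=[[0, 0, 0, 0], [0, 0, 0, 0], [0, 0, 0, 0], [0, 0, 0, 0], [0, 0, 0, 0]], claw=255)

```text
time: 16.2
tool_pos: [551.3, -25.5, 31.9]
tcp_rot: [-1.57, -0.001, -0.542]
contact_force: [0.2, 0.4, -0.1]
grip_width: 49.2
```

>>> arm_command(deltas=[[0, 0, 0, 0]])

```text
time: 16.3
tool_pos: [551.2, -25.5, 31.9]
tcp_rot: [-1.571, -0.001, -0.542]
contact_force: [-0.6, 0.1, 2.3]
grip_width: 46.5
```

>>> arm_command(deltas=[[0, -0.01, 0, 0], [0, -0.03, 0, 0], [0, -0.04, 0, 0], [0, -0.038, 0, 0], [0, 0, 0, 0]])

```text
time: 16.8
tool_pos: [553.9, -25.9, 155.3]
tcp_rot: [-1.567, -0.01, -0.542]
contact_force: [0.6, -0.3, -2.2]
grip_width: 46.2
```

```bash
python3 - <<'E'
from h import *
p=wcap(); P,M,o=tool(); print(P,o['grip_width'],delta([458.4,-221.9,150]))
a=cv2.resize(p['img'][100:350,200:460,::-1],None,fx=2.4,fy=2.4,interpolation=2); cv2.imwrite('pics/w8c.png',a)
E
```

```text
[552.44489572 -25.65087666 152.38110385] 46.434133515600315 [ 0.0206  0.002  -0.2166]
```

View pics/w8c.png

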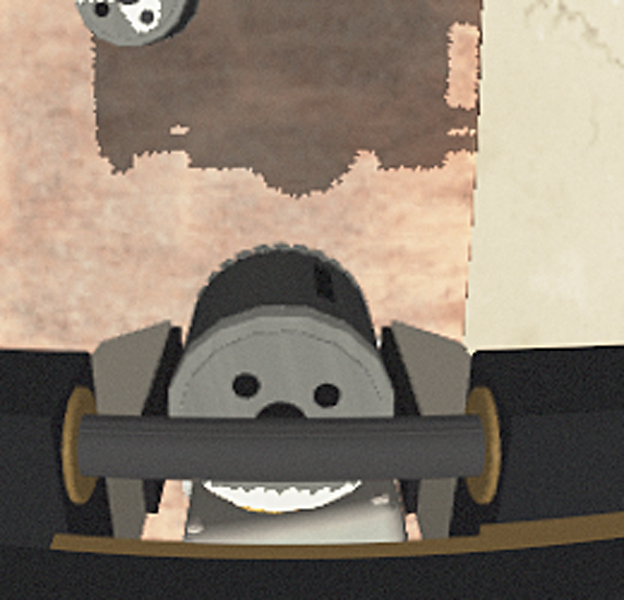

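The 48 is held centred. I'm moving over its bore.

>>> arm_command(deltas=[[0.002, 0, -0.026, 0], [0.004, 0, -0.038, 0], [0.004, 0, -0.038, 0], [0.004, 0, -0.038, 0], [0.004, 0, -0.038, 0]])

```text
time: 17.35
tool_pos: [472.9, -187.9, 148.0]
tcp_rot: [-1.571, 0.003, -0.542]
contact_force: [0.7, -0.1, -1.9]
grip_width: 46.6
```

>>> arm_command(deltas=[[0.003, 0, -0.028, 0], [0, 0, -0.01, 0], [0, 0, 0, 0], [0, 0, 0, 0]])

```text
time: 17.75
tool_pos: [457.5, -220.4, 148.8]
tcp_rot: [-1.57, 0.002, -0.542]
contact_force: [-1.0, 0.1, -3.1]
grip_width: 46.6
```

```bash
python3 - <<'E'
from h import *
p=wcap(); P,M,o=tool(); print(P,o['contact_force'],delta([458.4,-221.9,58]), 'held',(M.T@(wray(p,(317.3,270),P[2]+18)-P)).round(1))
E
```

```text
[ 457.81697763 -220.16352461  148.96818685] [-0.09487597  0.38608398 -2.34492627] [ 0.0015  0.091  -0.0012] held [ -2.8 -18.    0. ]
```

>>> arm_command(deltas=[[0.003, 0.025, -0.001, 0], [0, 0.025, 0, 0], [0, 0.015, 0, 0], [0, 0.004, 0, 0], [0, 0, 0, 0]])

```text
time: 18.3
tool_pos: [460.0, -222.8, 80.1]
tcp_rot: [-1.571, 0.001, -0.541]
contact_force: [0.4, -0.3, -1.2]
grip_width: 46.3
```

>>> arm_command(deltas=[[0, 0.006, 0, 0], [0, 0.006, 0, 0], [0, 0, 0, 0]])

```text
time: 18.6
tool_pos: [459.2, -223.1, 69.1]
tcp_rot: [-1.571, 0.001, -0.542]
contact_force: [-2.0, 1.3, -3.0]
grip_width: 46.5
```

>>> arm_command(deltas=[[-0.001, 0.004, 0, 0], [0, 0.004, 0, 0], [0, 0, 0, 0]])

```text
time: 18.9
tool_pos: [458.9, -223.3, 60.0]
tcp_rot: [-1.571, 0.0, -0.542]
contact_force: [-1.1, 0.3, -2.9]
grip_width: 46.5
```

>>> arm_command(deltas=[[0, 0.002, 0, 0], [0, 0, 0, 0]])

```text
time: 19.1
tool_pos: [458.9, -223.3, 58.2]
tcp_rot: [-1.571, 0.0, -0.542]
contact_force: [-0.3, 0.3, -2.6]
grip_width: 46.7
```

>>> arm_command(deltas=[[0, 0, 0, 0], [0, 0, 0, 0], [0, 0, 0, 0], [0, 0, 0, 0], [0, -0.01, 0, 0]], claw=85)

```text
time: 19.6
tool_pos: [458.3, -222.9, 68.0]
tcp_rot: [-1.571, 0.002, -0.542]
contact_force: [-0.1, -0.6, -1.4]
grip_width: 60.9
```

>>> arm_command(deltas=[[0, -0.02, 0, 0], [0, -0.04, 0, 0], [-0.02, -0.01, 0.03, 0], [-0.02, 0, 0.03, 0], [-0.02, 0, 0.03, 0]])

```text
time: 20.1
tool_pos: [454.1, -114.4, 139.9]
tcp_rot: [-1.57, -0.002, -0.543]
contact_force: [1.4, 0.5, -0.3]
grip_width: 61.5
```

>>> arm_command(deltas=[[-0.02, 0, 0.03, 0], [-0.02, 0.01, 0.03, 0], [-0.011, 0.02, 0.018, 0], [0, 0, 0, 0], [0, 0, 0, 0]], claw=30)

```text
time: 20.6
tool_pos: [450.7, -22.2, 109.1]
tcp_rot: [-1.571, -0.001, -0.541]
contact_force: [-0.0, 0.2, -0.0]
grip_width: 80.9
```

```bash
python3 - <<'E'
from h import *
p=wcap(); P,M,o=tool(); print(P,o['grip_width'],wproj(p,[450,-22,50]),delta([450,-22,100]))
a=cv2.resize(p['img'][130:350,200:460,::-1],None,fx=2.5,fy=2.5,interpolation=2); cv2.imwrite('pics/w9c.png',a)
E
```

```text
[451.11351353 -22.79038153 109.36157432] 81.1666830937412 [316.25716512 219.40207523] [-0.0014  0.0094  0.0001]
```

View pics/w9c.png

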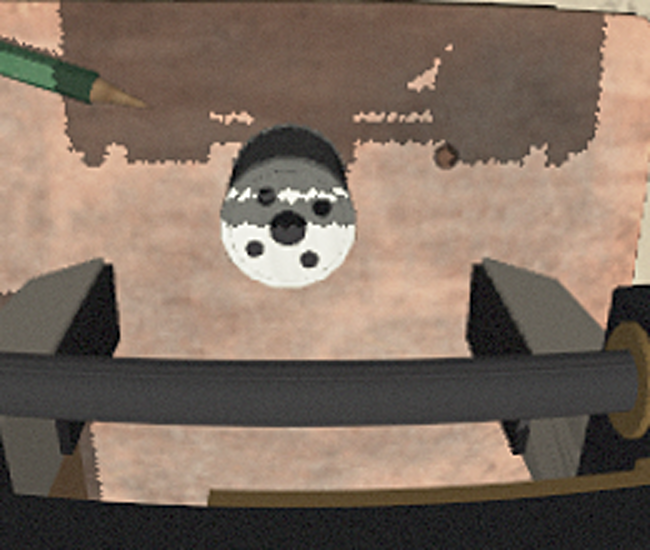

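>>> arm_command(deltas=[[-0.001, 0.02, -0.001, 0], [0, 0.025, 0, 0], [0, 0.02, 0, 0], [0, 0.012, 0, 0], [0, 0, 0, 0]])

```text
time: 21.15
tool_pos: [448.9, -23.6, 31.0]
tcp_rot: [-1.571, 0.001, -0.544]
contact_force: [0.0, 0.3, 0.1]
grip_width: 81.4
```

>>> arm_command(deltas=[[0, 0, 0, 0], [0, 0, 0, 0], [0, 0, 0, 0], [0, 0, 0, 0], [0, 0, 0, 0]], claw=255)

```text
time: 21.65
tool_pos: [449.3, -22.4, 31.8]
tcp_rot: [-1.57, -0.001, -0.542]
contact_force: [0.7, -0.9, 0.6]
grip_width: 45.8
```

>>> arm_command(deltas=[[0, 0, 0, 0], [0, 0, 0, 0]])

```text
time: 21.85
tool_pos: [449.2, -22.4, 31.7]
tcp_rot: [-1.571, -0.0, -0.542]
contact_force: [-0.9, 0.2, 3.0]
grip_width: 38.1
```

>>> arm_command(deltas=[[0, -0.01, 0, 0], [0, -0.03, 0, 0], [0, -0.04, 0, 0], [0, -0.038, 0, 0], [0, 0, 0, 0]])

```text
time: 22.35
tool_pos: [451.7, -22.9, 154.4]
tcp_rot: [-1.568, -0.009, -0.542]
contact_force: [0.0, -0.6, -3.2]
grip_width: 38.5
```

```bash
python3 - <<'E'
from h import *
P,M,o=tool(); print(P,o['grip_width'],delta([514,-255.5,150]))
E
```

```text
[451.7223034  -22.92417722 154.39743108] 38.505835106375834 [ 0.1732  0.0055 -0.1672]
```

>>> arm_command(deltas=[[0.015, 0, -0.015, 0], [0.03, 0, -0.028, 0], [0.03, 0, -0.028, 0], [0.03, 0, -0.028, 0], [0.03, 0, -0.028, 0]])

```text
time: 22.85
tool_pos: [498.9, -202.1, 148.8]
tcp_rot: [-1.571, 0.002, -0.542]
contact_force: [0.5, -0.3, -1.9]
grip_width: 38.5
```

>>> arm_command(deltas=[[0.025, 0, -0.025, 0], [0.014, 0, -0.015, 0], [0, 0, 0, 0], [0, 0, 0, 0]])

```text
time: 23.25
tool_pos: [511.2, -254.7, 148.5]
tcp_rot: [-1.57, 0.003, -0.543]
contact_force: [-0.1, 0.8, -2.5]
grip_width: 38.6
```

```bash
python3 - <<'E'
from h import *
p=wcap(); P,M,o=tool(); print(P,o['contact_force'],delta([514,-255.5,58]),wproj(p,[514,-255.5,46]))
for b in([400.5,-317.8,76],[456.1,-351.4,76],[458.4,-221.9,76]): print(wproj(p,b).round())
cv2.imwrite('pics/w10c.png',cv2.resize(p['img'][80:350,150:520,::-1],None,fx=2,fy=2,interpolation=2))
E
```

```text
[ 511.27673528 -254.16233647  148.73236415] [-0.29087581  0.36710736 -1.49314517] [0.0032 0.0907 0.0002] [317.42186402 206.1586774 ]
[173. 137.]
[181. 217.]
[318. 132.]
```

View pics/w10c.png

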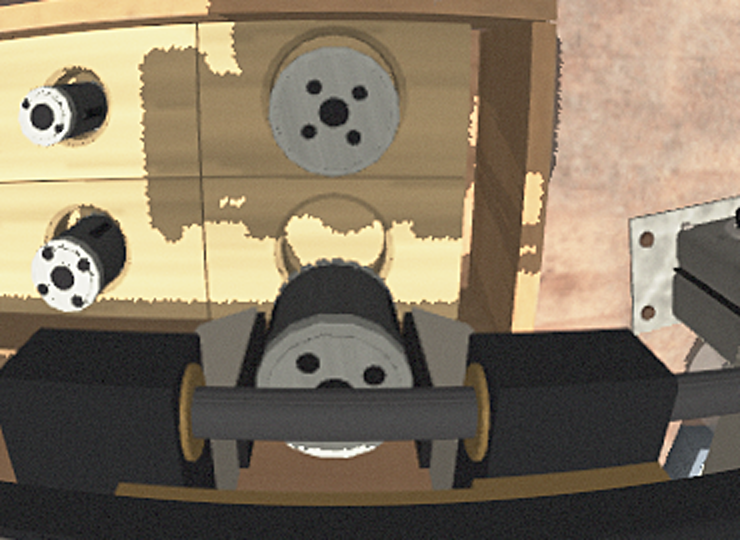

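Three saws are seated. Their hubs at crop (42,116), (63,277) and (333,112) lie close to the seated-height predictions. The 40 bore is centred at about (334,250), as predicted. I'm lowering the 40.

>>> arm_command(deltas=[[0.003, 0.025, 0, 0], [0, 0.025, 0, 0], [0, 0.015, 0, 0], [0, 0.004, 0, 0], [0, 0, 0, 0]])

```text
time: 23.8
tool_pos: [514.3, -255.7, 80.3]
tcp_rot: [-1.571, 0.001, -0.541]
contact_force: [-0.9, -0.6, -1.1]
grip_width: 38.7
```

>>> arm_command(deltas=[[0, 0.006, 0, 0], [0, 0.006, 0, 0], [0, 0, 0, 0]])

```text
time: 24.1
tool_pos: [514.4, -256.5, 68.3]
tcp_rot: [-1.571, 0.0, -0.542]
contact_force: [-0.2, -0.1, -1.2]
grip_width: 38.2
```

>>> arm_command(deltas=[[0, 0.005, 0, 0], [0, 0.004, 0, 0], [0, 0, 0, 0]])

```text
time: 24.4
tool_pos: [514.3, -256.7, 58.8]
tcp_rot: [-1.571, 0.001, -0.542]
contact_force: [-0.5, -0.0, -0.7]
grip_width: 38.2
```

>>> arm_command(deltas=[[0, 0, 0, 0], [0, 0, 0, 0], [0, 0, 0, 0], [0, 0, 0, 0], [0, -0.01, 0, 0]], claw=100)

```text
time: 24.9
tool_pos: [513.8, -256.3, 68.8]
tcp_rot: [-1.571, 0.002, -0.542]
contact_force: [-0.2, 1.2, -0.5]
grip_width: 55.7
```

>>> arm_command(deltas=[[0, -0.02, 0, 0], [-0.01, -0.045, 0, 0], [-0.02, -0.05, 0, 0], [-0.02, -0.05, 0, 0], [0, -0.03, 0, 0]])

```text
time: 25.4
tool_pos: [473.3, -231.8, 262.0]
tcp_rot: [-1.571, -0.004, -0.542]
contact_force: [-0.3, -0.9, -0.1]
grip_width: 55.9
```

>>> arm_command(deltas=[[0, 0, 0, 0], [0, 0, 0, 0]], claw=255)

```text
time: 25.6
tool_pos: [474.2, -232.5, 258.3]
tcp_rot: [-1.571, -0.002, -0.542]
contact_force: [0.9, 0.9, -0.2]
grip_width: 44.4
```

```bash
python3 - <<'E'
from h import *
p=wcap(); P,M,o=tool(); print(P)
for b in([400.5,-317.8,76],[456.1,-351.4,76],[458.4,-221.9,76],[514,-255.5,76]): print(wproj(p,b).round())
save(p,'w11')
t=vision.capture('top'); s=vision.capture('scene')
for q,n in((t,'top'),(s,'scene')):
    for d in vision.find_in(q,'lid_lip')[:2]: print(n,w(q,d['xyz']).round(),d['confidence'])
cv2.imwrite('pics/c11.png',np.hstack([cv2.resize(t['img'][20:280,240:600,::-1],(540,390)),cv2.resize(p['img'][80:300,150:370,::-1],(250,390))]))
cv2.imwrite('pics/s11.png',s['img'][:,:,::-1])
E
```

```text
[ 473.82298552 -232.23179285  257.0072434 ]
[218. 165.]
[223. 219.]
[317. 164.]
[317. 220.]
top [ 492. -412.  186.] 0.82
scene [ 551. -296.  148.] 0.65
scene [ 418. -315.   48.] 0.61
```

View pics/c11.png

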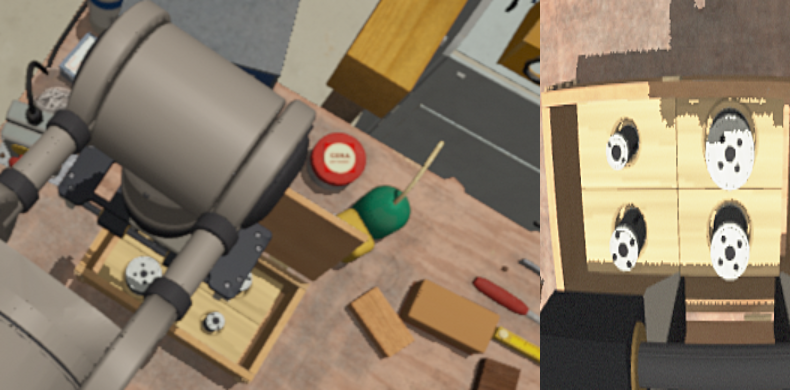

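All four saws are seated. In the wrist view the hubs are at px (218,165), (225,219), (317,166) and (317,223), against predicted (218,165), (223,219), (317,164) and (317,220). Next I'll check the space behind the lid by drawing the planned tool box into the first pictures.

```bash
cat >> h.py <<'E'
C=np.array([457.25,-286.62,0]); a_=np.radians(-31.1)
EX=np.array([np.cos(a_),np.sin(a_),0]); EY=np.array([-np.sin(a_),np.cos(a_),0])
def case(x,y,z): return C+EX*x+EY*y+np.array([0,0,z])
E
python3 - <<'E'
from h import *
t=vision.capture('top'); s=vision.capture('scene'); out=[]
HX=78; th=1.83
def lid(l,y,n): return case(HX-l*np.cos(th)+n*np.sin(th),y,85+l*np.sin(th)+n*np.cos(th))
for p,f,crop in((t,'top0',(0,290,230,520)),(s,'scene0',(20,240,150,460))):
    im=cv2.resize(cv2.imread(f'pics/{f}.png'),None,fx=2,fy=2)
    def poly(pts,c): cv2.polylines(im,[np.array([2*proj(p,X) for X in pts]).astype(int)],True,c,1)
    poly([lid(0,137,0),lid(156,137,0),lid(156,-137,0),lid(0,-137,0)],(255,0,255))
    poly([lid(168,30,5),lid(168,-30,5),lid(156,-30,5),lid(156,30,5)],(255,255,0))
    for Y,c in((0,(0,0,255)),):
        X0=160
        poly([case(X0+a,Y+b,281) for a,b in((-38,-95),(38,-95),(38,95),(-38,95))],c)
        poly([case(X0+a,Y+b,215) for a,b in((-10,-50),(10,-50),(10,50),(-10,50))],c)
        poly([case(X0,Y,215),case(X0,Y,0)],(0,255,0))
    r0,r1,c0,c1=[2*v for v in crop]; out.append(im[r0:r1,c0:c1])
h=380; cv2.imwrite('pics/ov.png',np.hstack([cv2.resize(o,(int(o.shape[1]*h/o.shape[0]),h)) for o in out])[:, :800])
print([o.shape for o in out], case(160,0,0))
E
```

```text
[(580, 580, 3), (440, 620, 3)] [ 594.25273354 -369.26533262    0.        ]
```

View pics/ov.png

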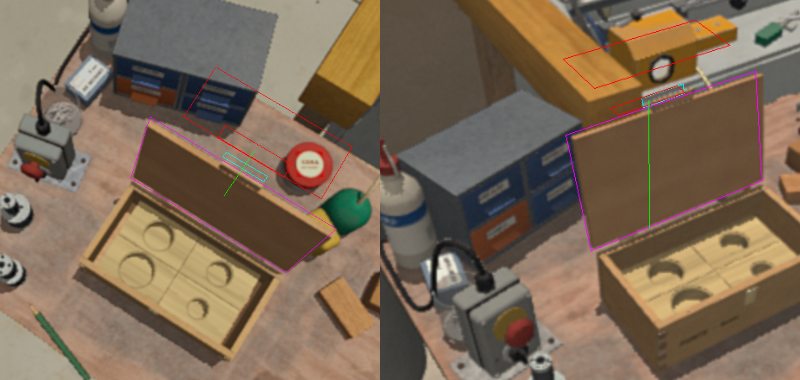

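The overlay matches the lid. The space behind it is clear at tip height, so only the yellow beam needs checking. I'll find its height by comparing the views.

```bash
python3 - <<'E'
from h import *
t=vision.capture('top'); s=vision.capture('scene')
for n,(x,y) in dict(L=(302,97),R=(345,128),cab=(245,120),cabtop=(272,60)).items():
    uv=(230+x/1.31,y/1.31)
    for z in(0,50,100,150,200,250,300):
        X=ray(t,uv,z); q=proj(s,X); c=X-C; print(n,z,'case',round(c@EX),round(c@EY),'ov',round(380+(q[0]-150)*1.727),round((q[1]-20)*1.727))
E
```

```text
L 0 case 383 -22 ov 591 147
L 50 case 354 -21 ov 597 131
L 100 case 325 -19 ov 603 113
L 150 case 297 -17 ov 610 93
L 200 case 268 -16 ov 617 70
L 250 case 239 -14 ov 626 46
L 300 case 210 -12 ov 635 18
R 0 case 374 -112 ov 640 134
R 50 case 345 -106 ov 645 118
R 100 case 317 -99 ov 650 100
R 150 case 289 -93 ov 657 81
R 200 case 260 -86 ov 664 59
R 250 case 232 -80 ov 671 35
R 300 case 204 -74 ov 680 8
cab 0 case 294 39 ov 584 188
cab 50 case 270 38 ov 590 170
cab 100 case 246 36 ov 597 150
cab 150 case 222 35 ov 604 128
cab 200 case 198 33 ov 612 104
cab 250 case 173 31 ov 621 78
cab 300 case 149 30 ov 631 48
cabtop 0 case 415 56 ov 541 152
cabtop 50 case 384 53 ov 547 136
cabtop 100 case 354 51 ov 554 117
cabtop 150 case 323 48 ov 561 97
cabtop 200 case 293 46 ov 569 74
cabtop 250 case 262 43 ov 579 49
cabtop 300 case 231 41 ov 589 21
```

The beam is at or beyond case x 290 and below about 150 mm, and the cabinet is low, so the way is clear. I'm going over the lid and down behind it with closed fingers.

>>> arm_command(deltas=[[0, -0.02, 0, 0], [0, -0.015, -0.01, 0], [0.025, 0, -0.015, 0], [0.03, 0, -0.015, 0], [0.03, 0, -0.015, 0]])

```text
time: 26.55
tool_pos: [519.1, -324.4, 292.5]
tcp_rot: [-1.571, -0.0, -0.542]
contact_force: [1.0, -0.6, 0.9]
grip_width: 0.4
```

>>> arm_command(deltas=[[0.03, 0, 0, 0], [0.03, 0, 0, 0], [0.02, 0, 0, 0], [0, 0, 0, 0], [0, 0, 0, 0]])

```text
time: 27.05
tool_pos: [586.9, -364.5, 291.3]
tcp_rot: [-1.571, 0.002, -0.542]
contact_force: [0.7, 1.1, 0.2]
grip_width: 0.0
```

```bash
cat >> h.py <<'E'
def tc():
    P,M,o=tool(); d=P-C; return np.array([d@EX,d@EY,P[2]]).round(1),np.round(o['contact_force'],1),o['grip_width']
E
python3 -c "
from h import *
print(tc(), bot.get_obs()['joint_positions'])"
```

```text
(array([1.513e+02, 2.000e-01, 2.913e+02]), array([0.7, 1.1, 0.2]), 0.021639625964012123) [-6.66653948e-01  6.48046645e-01  8.66398880e-01  7.45719035e-05
  1.62879206e+00 -1.69552768e+00]
```

>>> arm_command(deltas=[[0, 0.02, 0, 0], [0, 0.02, 0, 0], [0, 0.015, 0, 0], [0, 0, 0, 0]])

```text
time: 27.45
tool_pos: [585.6, -363.5, 235.4]
tcp_rot: [-1.57, 0.005, -0.542]
contact_force: [-0.4, -0.0, -0.2]
grip_width: 0.3
```

>>> arm_command(deltas=[[0, 0.016, 0, 0], [-0.015, 0, 0, 0], [-0.015, 0, 0, 0], [0, 0, 0, 0]])

```text
time: 27.85
tool_pos: [560.6, -348.7, 223.5]
tcp_rot: [-1.571, -0.002, -0.542]
contact_force: [0.2, 0.5, 0.2]
grip_width: 0.6
```

>>> arm_command(deltas=[[-0.015, 0, 0, 0], [-0.015, 0, 0, 0], [-0.015, 0, 0, 0], [0, 0, 0, 0]])

```text
time: 28.25
tool_pos: [522.6, -325.9, 223.0]
tcp_rot: [-1.571, -0.002, -0.542]
contact_force: [0.8, -0.9, 0.4]
grip_width: 0.4
```

```bash
python3 -c "
from h import *
print(tc())"
```

```text
(array([7.62e+01, 2.00e-01, 2.23e+02]), array([ 0.8, -0.9,  0.4]), 0.410736054764993)
```

```bash
python3 - <<'E'
from h import *
for n in('scene','top'):
    q=vision.capture(n)
    for d in vision.find_in(q,'lid_lip')[:2]: X=w(q,d['xyz'])-C; print(n,round(X@EX),round(X@EY),X[2].round(),round(d['confidence'],2))
    for m in vision.regions_of(q,'saw_case_lid')[:1]:
        ys,xs=np.nonzero(m['mask']); print('mask',m['confidence'],xs.min(),xs.max(),ys.min(),ys.max())
    # predicted lid corners for angles
    for th in(1.83,1.57,1.35,1.1):
        print(th,[proj(q,case(78-156*np.cos(th),y,85+156*np.sin(th))).round().tolist() for y in(137,-137)])
E
```

```text
scene 58 15 176.0 0.65
mask 0.94 272 385 73 162
1.83 [[258.0, 98.0], [368.0, 61.0]]
1.57 [[267.0, 106.0], [379.0, 67.0]]
1.35 [[276.0, 117.0], [389.0, 76.0]]
1.1 [[286.0, 133.0], [399.0, 90.0]]
top 60 -117 238.0 0.72
mask 0.89 440 467 191 207
1.83 [[345.0, 89.0], [487.0, 175.0]]
1.57 [[332.0, 107.0], [476.0, 195.0]]
1.35 [[321.0, 125.0], [465.0, 213.0]]
1.1 [[309.0, 145.0], [451.0, 232.0]]
```

The scene mask gives a lid angle of about 1.4 rad, following the tip as computed. I'm continuing along the arc.

>>> arm_command(deltas=[[-0.015, 0.001, 0, 0], [-0.016, 0.001, 0, 0], [-0.013, 0.005, 0, 0], [-0.012, 0.006, 0, 0]])

```text
time: 28.95
tool_pos: [475.6, -297.6, 208.6]
tcp_rot: [-1.571, -0.003, -0.542]
contact_force: [3.2, -1.9, 0.7]
grip_width: 0.1
```

>>> arm_command(deltas=[[-0.011, 0.008, 0, 0], [-0.011, 0.008, 0, 0], [-0.009, 0.01, 0, 0], [-0.009, 0.01, 0, 0], [0, 0, 0, 0]])

```text
time: 29.45
tool_pos: [440.0, -276.0, 171.5]
tcp_rot: [-1.57, 0.002, -0.542]
contact_force: [0.0, 0.1, 1.0]
grip_width: 0.1
```

```bash
python3 - <<'E'
from h import *
print(tc(),'want -19.9 175')
q=vision.capture('scene')
for m in vision.regions_of(q,'saw_case_lid')[:1]:
    ys,xs=np.nonzero(m['mask']); print('mask',m['confidence'],xs.min(),xs.max(),ys.min(),ys.max())
for th in(.9,.75,.6,.5):
    print(th,[proj(q,case(78-156*np.cos(th)+10*np.sin(th),y,85+156*np.sin(th)+10*np.cos(th))).round().tolist() for y in(137,-137)])
E
```

```text
(array([-20.3,   0.2, 171.5]), array([0. , 0.1, 1. ]), 0.060072638594870276) want -19.9 175
mask 0.82 274 413 122 174
0.9 [[291.0, 143.0], [404.0, 98.0]]
0.75 [[296.0, 155.0], [408.0, 108.0]]
0.6 [[301.0, 166.0], [412.0, 119.0]]
0.5 [[303.0, 174.0], [414.0, 126.0]]
```

Lid at about 0.57 rad, tracking. I'm continuing from (-20,171.5).

>>> arm_command(deltas=[[-0.007, 0.01, 0, 0], [-0.007, 0.01, 0, 0], [-0.005, 0.012, 0, 0], [-0.004, 0.012, 0, 0], [0, 0, 0, 0]])

```text
time: 30.05
tool_pos: [420.8, -264.6, 127.7]
tcp_rot: [-1.57, 0.001, -0.542]
contact_force: [0.1, -0.2, 0.2]
grip_width: 0.5
```

>>> arm_command(deltas=[[-0.002, 0.009, 0, 0], [-0.002, 0.008, 0, 0], [0, 0.004, 0, 0], [0, 0, 0, 0]])

```text
time: 30.45
tool_pos: [417.2, -262.3, 106.7]
tcp_rot: [-1.57, 0.002, -0.542]
contact_force: [1.0, -0.1, 0.1]
grip_width: 0.3
```

```bash
python3 -c "
from h import *
print(tc(),'want -47 103')"
```

```text
(array([-4.690e+01,  1.000e-01,  1.067e+02]), array([ 1. , -0.1,  0.1]), 0.29622823171599877) want -47 103
```

>>> arm_command(deltas=[[0, 0.003, 0, 0], [0, 0, 0, 0]])

```text
time: 30.65
tool_pos: [417.4, -262.5, 104.7]
tcp_rot: [-1.571, 0.0, -0.542]
contact_force: [-0.8, 1.4, 4.4]
grip_width: 0.1
```

>>> arm_command(deltas=[[0, 0.002, 0, 0], [0, 0, 0, 0]])

```text
time: 30.85
tool_pos: [417.5, -262.6, 104.5]
tcp_rot: [-1.571, -0.001, -0.542]
contact_force: [-5.2, 4.3, 21.7]
grip_width: 0.7
```

>>> arm_command(deltas=[[0, 0.001, 0, 0], [0, 0, 0, 0]])

```text
time: 31.05
tool_pos: [417.5, -262.6, 104.3]
tcp_rot: [-1.571, -0.002, -0.542]
contact_force: [-7.9, 6.2, 29.6]
grip_width: 0.6
```

A firm stop at tip height 96 mm (shut: 95), with up to 30 N. I'm lifting off to check.

>>> arm_command(deltas=[[0, -0.003, 0, 0], [0, -0.015, 0, 0], [0, -0.04, 0, 0], [0, -0.04, 0, 0], [-0.03, -0.04, 0, 0]])

```text
time: 31.55
tool_pos: [393.1, -248.2, 240.7]
tcp_rot: [-1.571, -0.002, -0.542]
contact_force: [0.1, -0.1, -0.3]
grip_width: 0.4
```

>>> arm_command(deltas=[[-0.02, 0, 0.04, 0], [0, 0, 0.045, 0], [0, 0, 0.045, 0], [0, 0, 0.045, 0], [0, 0, 0.045, 0]])

```text
time: 32.05
tool_pos: [488.7, -46.6, 239.4]
tcp_rot: [-1.571, -0.0, -0.542]
contact_force: [0.6, -0.7, 0.2]
grip_width: 0.4
```

>>> arm_command(deltas=[[0, 0, 0.03, 0], [0, 0, 0, 0], [0, 0, 0, 0]])

```text
time: 32.35
tool_pos: [503.4, -22.3, 238.9]
tcp_rot: [-1.571, 0.001, -0.54]
contact_force: [-0.1, 0.1, 0.2]
grip_width: 0.8
```

```bash
python3 - <<'E'
from h import *
print(tc()); q=vision.capture('scene'); t=vision.capture('top')
for p,n in((q,'scene'),(t,'top')):
    for d in vision.find_in(p,'lid_lip')[:1]: X=w(p,d['xyz'])-C; print(n,round(X@EX),round(X@EY),X[2].round(),round(d['confidence'],2))
a=q['img'][90:270,220:450,::-1]; b=t['img'][130:280,270:460,::-1]
cv2.imwrite('pics/fin.png',np.hstack([cv2.resize(a,(410,321),interpolation=2),cv2.resize(b,(390,321),interpolation=2)]))
E
```

```text
(array([-97. , 250.2, 238.9]), array([-0.1,  0.1,  0.2]), 0.7569287331926353)
scene -16 16 95.0 0.63
top -2 -2 97.0 0.89
```

View pics/fin.png

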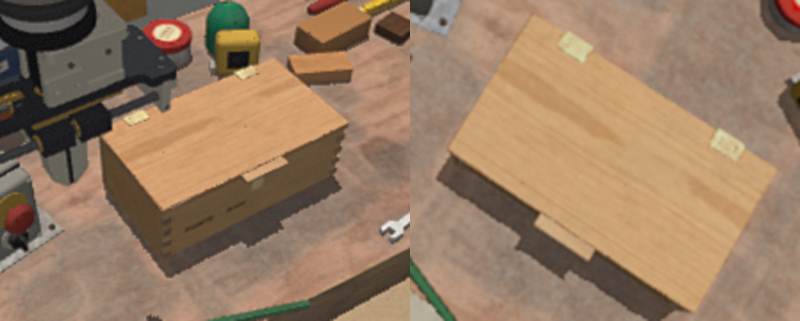

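The lid lies flat on the rim with no gap, and the robot is clear. I'm handing in.

```bash
python3 -c "
from h import *
print(job.close_job())"
```

```text
the job is handed in; nothing more can be done
None
```

I put all four hole saws away in their own bores and shut the lid. The job is handed in at about 32 s of robot time.

- **Unstacking:** I lifted the 24 mm saw off the 48 and the 32 mm saw off the 40. Then I moved the two lower saws. No saw toppled, and the largest side force while lowering one was about 2 N, on the 48.
- **Seating:** Before closing, the wrist camera showed all four saws within about 3 pixels of where fully seated saws should appear.
- **Lid:** I pushed it over from behind with closed fingertips, then pressed it down to a firm stop at about 30 N.
- **Last checks:** The final pictures show the lid flat on the rim with no visible gap. The networks put its top at 95 to 97 mm, against 95 mm when shut. The gripper was well clear and nothing was touching.
- **Small disagreement:** The fingertips stopped at about 96 mm instead of the calculated 95 mm. That is within the calibration error, and a saw not fully down would have left a larger gap.

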